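# Rebuild the rail shelf's hook post and snap its cap home

## Robot

A 6-joint arm with a two-finger parallel gripper is mounted at the origin on the work surface. World frame = base frame: x ahead of the robot, y to its left, z up, the work surface at z = 0. Lengths are in mm, angles in rad, forces in N, time in s.
With the tool pointing down it reaches from about 375 to 900 mm from the base axis. Payload 3.1 kg.
Tool frame: the origin (TCP) lies where the fingers leave the gripper's body, on its centre line; the fingertips stand 70 mm ahead of it and the grasp point (between the pads) lies 51 mm ahead of it; z points along the fingers, y is the line along which they close (so a half turn about z gives the same grasp; the last joint's range is limited). The gripper opens to 87 mm and grips with 3 to 60 N. Pads are 19 mm wide; open, the fingers measure 117 mm over their backs; the gripper's body (75 mm by 190 mm) begins 51 mm behind the grasp point.
Start: joints at [1.143, 0.527, 1.433, -0, 1.181, -0.178], TCP at [154.466, 605.589, 292.248] pointing down, gripper open.
Joint ranges: [-3.08, 3.08], [-0.75, 2.2], [0.22, 2.44], [-1.43, 4.57], [0, 2.65], [-2.85, 2.85]. Speed limits (rad/s): [2.79, 2.79, 3.14, 3.14, 3.14, 3.14].

## Interface

Orientations are given as a 3x3 rotation matrix whose columns are the frame's x, y, z axes.
In Python, from station import readout, eyes, bot gives the robot as it stands.
- The arm moves only by the shell command python3 -m pendant 'ROWS'. ROWS is text: rows parted by semicolons, each of 7 numbers parted by spaces: the shift along the tool's x, y, z in units of 30 mm (1.0 is 30 mm), then the turn, a rotation vector about the tool's x, y, z in units of 8 degrees (1.0 is 8 degrees), then the opening, from 0 (shut) to 1 (fully open). A call has 1 to 8 rows; each row shifts and turns the commanded pose from where the row before left it, along the tool's axes as they then stand; what a row does not reach is not made up. A row lasts 1/10 s, in which the tool goes at most 50 mm and 8.59 degrees, less where a joint would pass 70% of its speed; a pose out of reach is approached as far as the arm can. A call is refused whole if a number of a shift passes 1 or a number of a turn 1, either way. A call with a gripper value outside its range is refused whole. The fingers move at their own pace and stop on an object; the grip force is fixed at half the most. Time passes only in rows, so rows that do not move let the fingers close. It gives the time, the measured TCP pose, the force, the opening and the grip force at its end, in the units of the state.
- readout.observe(): the state, without advancing time (a new reading comes with each control period).
- eyes.capture(name): name is "scene" or "top"; returns a dict with "color" (420x560x3 uint8, red, green, blue), "fx", "fy", "cx", "cy" (pixels), "D" ([k1, k2, p1, p2, k3] as OpenCV has them; the pictures are not rectified), "position" and "orientation" of the camera in the world. Camera axes: x right, y up, looking along -z (the intrinsics and any distortion apply to the point x, -y, -z); pixel columns grow to the right and rows downward; lengths in mm; the calibration is good to about 2 mm. A picture is of the moment at which its call begins. There is no depth.
- bot.hand_in(): hands the job in; it is judged then, once.
The state is a dict: "clock": time; "q": joint angles; "joint_velocities": joint speeds; "tau": joint torques, N m; "position": TCP position; "tool_rot": TCP orientation; "ft_force": force on the tool from outside, world axes, zero at the start; "wrist_torque": the same for the moment, N m; "gripper_width": opening from 0.0 (shut) to 1.0 (fully open); "grip_force": force on a finger pad.
Only numpy, scipy, OpenCV 4.12 (cv2) and the standard library are available. Lean on these libraries where they do the work, as an engineer would, in place of code of your own. Each camera call takes 0.05 s, during which the arm holds its last target. There are 200 camera calls.

## Task

On the low rail shelf, thread the grey spacer down the post until it sits flat on the deck, then the orange hook ring until it rests flat on the spacer. Then press the blue cap onto the stud on top of the post until it clicks, keep pressing past the click until its rim is down flush on the hook ring, and finish still holding the cap and pressing it down firmly, with about 10 N or a little more: do not let go. Leave the jug, jar, brush, soap bottle and mug where they stand.

Things in the scene. Friction and masses are not known exactly. Their poses are not given: they have to be found in the camera images.
- post: Fixed aluminium rail shelf deck, 130 (x) x 200 (y) x 20 mm high, with an upright steel post in its middle. Origin: centre of the deck's underside, on the worktop; z up along the post. A thin rail, its top at z = 38 mm, runs along the deck's far edge (x = 58 mm). Finished stack, z: spacer 20 to 38, hook ring 38 to 54, cap 54 to 88 mm.
- seat (a point): Point on the post's axis at the deck's top face (z = 20 mm of the deck), where the spacer lands. The post is 22 mm thick for 27 mm above this point, then narrows to 12 mm at 34 mm above it, where the stud begins.
- stud_tip (a point): Centre of the bevelled top of the stud, 60 mm above the deck's top face. The stud is 12 mm thick and 26 mm long. Four small orange spring bumps around it, centred 19 mm below this tip, stand out to 10.5 mm from the axis and give way inward; the rings' bores clear them.
- spacer: Loose grey plastic spacer ring, outer diameter 50 mm, bore 25 mm, height 18 mm, 50 g, lying flat. Origin: centre of its underside; z up.
- hookring: Loose orange plastic hook ring, outer diameter 44 mm, bore 25 mm, height 16 mm, 50 g, lying flat. Two thin hook arms of 7 mm diameter stick out along its +x and -x axes to 51 mm from the centre, their tips turned up, all below the ring's top face. The sides along its y axis are free for the fingers. Origin: centre of its underside; z up.
- cap: Loose blue snap cap, a cup mouth down: outer diameter 38, height 34 mm, 30 g. Its mouth is a 3 mm lip, opening 16 mm; inside 24 mm wide. Origin: centre of the lower rim; z up. Over the stud, the lip meets the bumps about 11 mm above home; resistance rises to 8 N, drops with a click 7 mm above home and turns into a downward pull; then the rim lands hard on the hook ring.
- jug: Bystander: grey ceramic creamer jug with handle at +y, about 76 mm wide (112 mm handle included), 90 mm high. Origin: centre of its underside. Leave alone.
- jar: Bystander: glass storage jar with clip-on lid, 90 mm diameter, 130 mm high. Origin: centre of its underside. Leave alone.
- brush: Bystander: orange dish brush, 263 mm long, lying along its x axis with the head at +x, 37 mm high. Origin: on the worktop below the handle, 127 mm from the handle's end. Leave alone.
- soap: Bystander: green bottle, 60 mm diameter, 170 mm high. Origin: centre of its underside. Leave alone.
- mug: Bystander: blue mug, 80 mm diameter, 90 mm high, handle at +y. Origin: centre of its underside. Leave alone.
Not all that is in view belongs to the job. What is meant by the cap is not turquoise, and is the smaller of those in its own colour.

How it is judged (in metres and radians):
On the way, in this order (a step that is already met when the one before it is completed fails the run):
1. the grey spacer is fully down the post, flat on the deck (z of spacer in the frame of post between 0.018 and 0.0222 m and horizontal distance between spacer and post below 0.004 m and angle between spacer's own z axis and vertical below 0.08 rad), for 0.2 s.
2. the orange hook ring is fully down the post, flat on the spacer (all of step 1 and z of hookring in the frame of post between 0.036 and 0.0402 m and horizontal distance between hookring and post below 0.004 m and angle between hookring's own z axis and vertical below 0.08 rad), for 0.2 s.
3. the cap has clicked over the stud's bumps and its rim is pressed down on the hook ring (all of step 2 and z of cap in the frame of post between 0.052 and 0.0562 m and horizontal distance between cap and post below 0.004 m and angle between cap's own z axis and vertical below 0.08 rad and contact force between cap and hookring above 5 N and contact force between the fingers and cap above 3 N), for 0.2 s.
At the end, for the whole second after the job is handed in: Spacer flat on the deck, hook ring flat on the spacer and cap rim on the hook ring, each within 2 mm in height, 4 mm of the post's axis and 0.08 rad of upright, with the fingers still on the cap (over 3 N) and the cap still pressed on the hook ring with over 5 N (all of step 3); the arm keeps its last pose, push and grip.
It fails at once if the jug is pushed more than 30 mm or tipped (distance of jug from where it was at the start of the episode above 0.03 m or angle between jug's own z axis and vertical above 0.4 rad).
It fails at once if the jar is pushed more than 30 mm or tipped (distance of jar from where it was at the start of the episode above 0.03 m or angle between jar's own z axis and vertical above 0.4 rad).
It fails at once if the brush is pushed more than 30 mm or tipped (distance of brush from where it was at the start of the episode above 0.03 m or angle between brush's own z axis and vertical above 0.4 rad).
It fails at once if the soap is pushed more than 30 mm or tipped (distance of soap from where it was at the start of the episode above 0.03 m or angle between soap's own z axis and vertical above 0.4 rad).
It fails at once if the mug is pushed more than 30 mm or tipped (distance of mug from where it was at the start of the episode above 0.03 m or angle between mug's own z axis and vertical above 0.4 rad).
It also fails if it takes over 72 s, if anything falls off the work surface, if the arm or the gripper's body presses on something with over 40 N, if the wrist force passes 120 N, or if a joint passes its speed limit or range.

## Working session

There is one attempt and no reset: what is moved stays moved. The work goes in short steps, Python scripts to look and compute and a shell command to move; the robot and the scene stay as the last step left them, time stands still between calls to the robot, and variables do not carry over. Pictures are saved under pics/ and viewed, at most 11 in all, crops included, and the job is handed in when it is done.

```bash
mkdir -p pics
cat > h.py <<'E'
import numpy as np, cv2
from station import readout, eyes, bot
def cap(n,f=None):
    c=eyes.capture(n)
    if f: cv2.imwrite('pics/'+f,cv2.cvtColor(np.asarray(c['color']),cv2.COLOR_RGB2BGR))
    return c
def K(c): return np.array([[c['fx'],0,c['cx']],[0,c['fy'],c['cy']],[0,0,1.]])
def ray(c,uv):
    p=cv2.undistortPoints(np.array(uv,float).reshape(-1,1,2),K(c),np.array(c['D'],float)).reshape(-1,2)
    d=np.c_[p[:,0],-p[:,1],-np.ones(len(p))]
    return np.array(c['position'],float),d@np.array(c['orientation'],float).T
def onz(c,uv,z):
    o,d=ray(c,uv); return o+d*((z-o[2])/d[:,2])[:,None]
def proj(c,P):
    R=np.array(c['orientation'],float); q=(np.array(P,float).reshape(-1,3)-c['position'])@R
    q=q*[1,-1,-1]
    return cv2.projectPoints(q,np.zeros(3),np.zeros(3),K(c),np.array(c['D'],float))[0].reshape(-1,2)
E
python3 - <<'E'
from h import *
for n in('scene','top'):
    c=cap(n,n+'0.png'); print(n,c['position'],c['orientation'],c['fx'],c['D'])
s=readout.observe(); print(s)
E
```

```text
scene [1244.97683959 -496.82628238  671.01157768] [[ 0.66664862 -0.42171989  0.61459902]
 [ 0.74523458  0.3612695  -0.56045497]
 [ 0.01431913  0.83164697  0.55512006]] 381.5893989952494 [-0.00163869  0.          0.          0.          0.        ]
top [ 399.96953271  102.67218262 1209.74809884] [[-0.00897073  0.99081799 -0.13490456]
 [-0.99994392 -0.00812913  0.00678807]
 [ 0.00562909  0.13495788  0.99083535]] 481.5096146023839 [-0.01194524  0.          0.          0.          0.        ]
{'clock': 0.1, 'q': array([ 1.14247367e+00,  5.28360878e-01,  1.43375052e+00, -3.51519670e-05,
        1.18141403e+00, -1.78503721e-01]), 'joint_velocities': array([ 1.91467001e-04, -1.15447781e-03, -7.81479670e-04, -1.29898677e-03,
        8.31434227e-05, -1.19362815e-03]), 'tau': array([-5.81960994e-04, -4.40985703e+01, -1.77150857e+01,  6.34907093e-02,
        5.33456239e-02, -5.44311058e-05]), 'position': array([154.28012255, 605.12348538, 291.38445887]), 'tool_rot': array([[-9.68960387e-01,  2.47214826e-01, -7.73185391e-04],
       [ 2.47215839e-01,  9.68958818e-01, -1.77167967e-03],
       [ 3.11199320e-04, -1.90783110e-03, -9.99998132e-01]]), 'ft_force': array([0.68043085, 0.14127695, 0.39771263]), 'wrist_torque': array([-0.01873796,  0.04750837,  0.02383307]), 'grip_force': 0.0, 'gripper_width': 1.0010658862984947}
```

View pics/scene0.png

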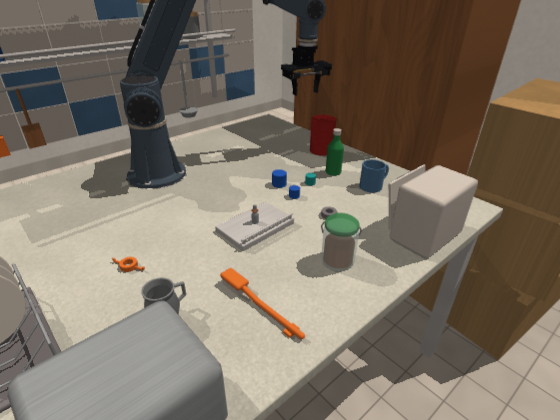

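View pics/top0.png

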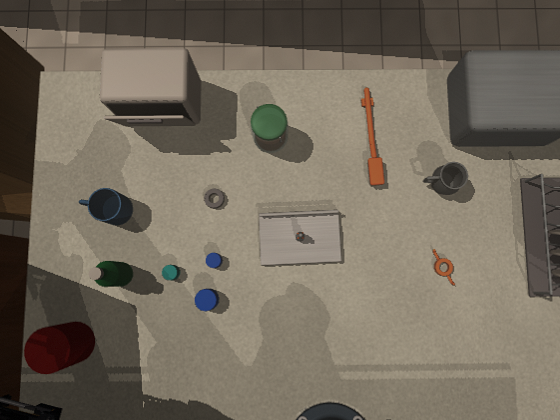

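The top view shows the post at (300,237) on its deck, the spacer at (214,198), the hook ring at (444,267) with its arms running from (434,250) to (453,284), and the small blue cap at (214,261). The scene view has the spacer at (329,213), the ring at (128,264), the cap at (294,192) and the post at (255,215).

```bash
cat >> h.py <<'E'
def blob(c,uv,kind,r=22):
    "hull of the colour blob nearest uv"
    im=np.asarray(c['color']); hsv=cv2.cvtColor(im,cv2.COLOR_RGB2HSV); H,S,V=[hsv[...,i].astype(int) for i in range(3)]
    if kind=='blue': m=(H>105)&(H<130)&(S>150)
    if kind=='orange': m=(H<14)&(S>160)&(V>90)
    if kind=='grey':
        m=(S<45)&(V<150)
    w=np.zeros(m.shape,bool); x,y=map(int,uv); w[y-r:y+r,x-r:x+r]=1
    m=(m&w).astype(np.uint8)
    cs=cv2.findContours(m,cv2.RETR_EXTERNAL,cv2.CHAIN_APPROX_NONE)[0]
    k=max(cs,key=cv2.contourArea); h=cv2.convexHull(k); M=cv2.moments(h)
    return np.array([M['m10'],M['m01']])/M['m00'],h.reshape(-1,2),m
E
python3 - <<'E'
from h import *
T,S=cap('top'),cap('scene')
for n,k,t,s,h in [('cap','blue',(214,261),(294,192),34),('spacer','grey',(214,198),(329,213),18),('ring','orange',(444,267),(128,264),12)]:
    for nm,c,uv in(('top',T,t),('scene',S,s)):
        p,hl,m=blob(c,uv,k); print(n,nm,p.round(1),np.ptp(hl,axis=0),m.sum(),onz(c,p,h/2).round(1))
# tiles: spacer and post, enlarged, from both
def crop(c,uv,r):
    x,y=uv; return cv2.resize(np.asarray(c['color'])[y-r:y+r,x-r:x+r],(400,300) if 0 else (300,300),interpolation=cv2.INTER_NEAREST)
o=np.vstack([np.hstack([crop(T,(214,198),20),crop(T,(300,237),50)]),np.hstack([crop(S,(329,213),20),crop(S,(255,220),50)])])
cv2.imwrite('pics/c1.png',o[...,::-1])
E
```

```text
cap top [212.7 259.6] [13 13] 163 [[446.4 283.9  17. ]]
cap scene [278.5 178.3] [13 17] 336 [[344.1 298.7  17. ]]
spacer top [213.7 198. ] [19 20] 236 [[601.8 284.5   9. ]]
spacer scene [326.7 212.5] [19 12] 189 [[599.4 276.2   9. ]]
ring top [443.4 266.7] [21 35] 205 [[ 424.3 -289.2    6. ]]
ring scene [127.8 263.8] [30 14] 225 [[ 423.8 -290.6    6. ]]
```

View pics/c1.png

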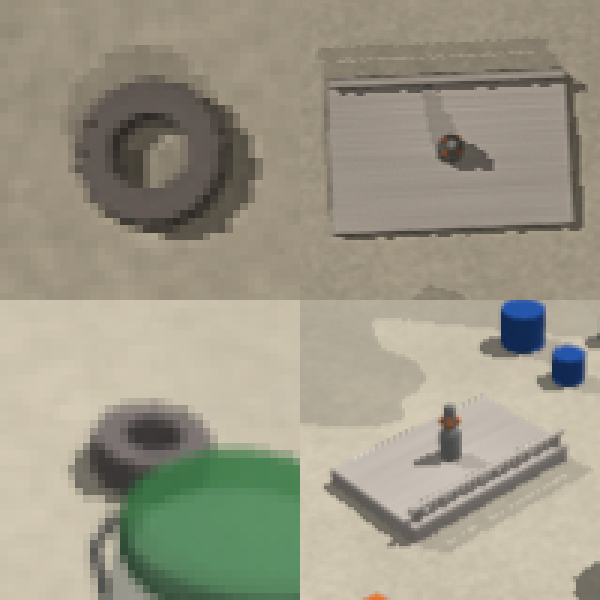

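The crops show the spacer's top ring centred near top pixel (213.3,197.4). The scene view has it partly hidden by the jar lid. The stud tip is near top (300.2,235.9) and scene (254.7,204.3), and the deck is almost square to the image.

Run:
```python
from h import *
T,S=cap('top'),cap('scene')
p,hl,m=blob(T,(214,261),'blue',14);print('cap',p,onz(T,p,19).round(1))
p,hl,m=blob(S,(294,192),'blue',10);print('cap',p,np.ptp(hl,axis=0),onz(S,p,17).round(1))
print('spacer',onz(T,(213.3,197.4),14))
print('tip',onz(T,(300.2,235.9),79),onz(S,(254.7,204.3),80))
e=onz(T,[(250+330/3,187+84/3),(250+565/3,187+80/3),(250+333/3,187+235/3),(250+577/3,187+228/3)],20);print('deck',e.round(1), e.mean(0))
print('deckang(y axis)',[np.degrees(np.arctan2(*(-(b-a))[:2])) for a,b in((e[0],e[1]),(e[2],e[3]))],'deg of x per y')
p,hl,m=blob(T,(444,267),'orange');ys,xs=np.nonzero(m);W=onz(T,np.c_[xs,ys],6)[:,:2]
w,v=np.linalg.eigh(np.cov(W.T));print('ring arm dir',v[:,1],W.mean(0),np.degrees(np.arctan2(v[1,1],v[0,1])))
```

```text
cap [212.66551724 259.63218391] [[446.3 283.6  19. ]]
cap [293.62944162 191.85109983] [ 9 12] [[448.6 274.7  17. ]]
spacer [[602.46004653 284.6338137   14.        ]]
tip [[497.90228414  69.12264483  79.        ]] [[503.94522256  66.75899197  80.        ]]
deck [[ 554.   -82.5   20. ]
 [ 555.7 -278.7   20. ]
 [ 429.1  -81.3   20. ]
 [ 433.  -282.4   20. ]] [ 492.95950387 -181.2378236    20.        ]
deckang(y axis) [np.float64(-0.5079323857173194), np.float64(-1.090111100035672)] deg of x per y
ring arm dir [-0.87207303 -0.48937576] [ 423.95477827 -288.49650546] -150.70043991682195
```

```bash
cat > go.py <<'E'
import sys,numpy as np
from station import readout
s=readout.observe(); R=np.array(s['tool_rot']); p=np.array(s['position'])
x,y,z,yaw=map(float,sys.argv[1:5])
c,n=np.cos(np.radians(yaw)),np.sin(np.radians(yaw)); G=np.array([[-n,c,0],[c,n,0],[0,0,-1.]])
from scipy.spatial.transform import Rotation as Ro
d=np.array([x,y,z])-p
print('t',round(s['clock'],2),'pos',p.round(1),'yaw',np.degrees(np.arctan2(R[1,1],R[0,1])).round(2))
print('shift now axes',(R.T@d/30).round(3),'in final axes',(G.T@d/30).round(3),'turn',(Ro.from_matrix(R.T@G).as_rotvec(degrees=True)/8).round(3))
print('F',np.round(s['ft_force'],1),'w',round(s['gripper_width']*87,1),'grip',round(s['grip_force'],1),'q',np.round(s['q'],2))
E
python3 go.py 602 285 150 90
```

```text
t 0.3 pos [154.4 605.4 291.9] yaw 75.69
shift now axes [-17.097  -6.658   4.733] in final axes [-14.919 -10.681   4.73 ] turn [-5.000e-03 -1.000e-03 -1.789e+00]
F [-0.6 -0.4 -1.1] w 86.9 grip 0.0 q [ 1.14  0.53  1.43 -0.    1.18 -0.18]
```

```bash
python3 -m pendant '0 0 0 0 0 -0.9 1;0 0 0 0 0 -0.89 1;-0.9 -0.65 0 0 0 0 1;-0.9 -0.65 0 0 0 0 1;-0.9 -0.65 0 0 0 0 1;-0.9 -0.65 0 0 0 0 1;-0.9 -0.65 0 0 0 0 1;-0.9 -0.65 0 0 0 0 1'; python3 -m pendant '-0.9 -0.65 0 0 0 0 1;-0.9 -0.65 0 0 0 0 1;-0.9 -0.65 0 0 0 0 1;-0.9 -0.65 0 0 0 0 1;-0.9 -0.65 0 0 0 0 1;-0.9 -0.65 0 0 0 0 1;-0.9 -0.65 0.5 0 0 0 1;0 0 0.5 0 0 0 1'; python3 go.py 602 285 120 90
```

```text
clock: 1.1
position: [317.4, 487.7, 292.3]
tool_rot: [[-1.0, -0.0, 0.0], [-0.0, 1.0, 0.0], [-0.0, 0.0, -1.0]]
ft_force: [-0.3, 0.4, -0.0]
gripper_width: 0.993
grip_force: 0.0
clock: 1.9
position: [509.9, 349.8, 262.6]
tool_rot: [[-1.0, 0.004, 0.005], [0.004, 1.0, 0.0], [-0.005, 0.0, -1.0]]
ft_force: [-0.9, 0.3, 0.6]
gripper_width: 1.001
grip_force: 0.0
t 1.9 pos [509.9 349.8 262.6] yaw 89.77
shift now axes [-3.057 -2.15   4.766] in final axes [-3.071 -2.16   4.752] turn [ 0.003  0.035 -0.029]
F [-0.9  0.3  0.6] w 87.1 grip 0.0 q [ 0.42  0.55  1.48 -0.    1.1  -1.14]
```

```bash
python3 -m pendant '-0.8 -0.55 0.5 0 0 0 1;-0.8 -0.55 0.8 0 0 0 1;-0.8 -0.55 0.8 0 0 0 1;-0.65 -0.5 0.8 0 0 0 1;0 0 0.8 0 0 0 1;0 0 0.6 0 0 0 1;0 0 0 0 0 0 1;0 0 0 0 0 0 1'; python3 go.py 602 285 73 90
python3 - <<'E'
from h import *
T=cap('top');S=cap('scene')
a=np.asarray(T['color'])[140:290,130:340];b=np.asarray(S['color'])[130:280,230:440]
o=np.hstack([cv2.resize(i,None,fx=1.9,fy=1.9) for i in(a,b)]);cv2.imwrite('pics/c2.png',o[...,::-1])
E
```

```text
clock: 2.7
position: [597.0, 287.7, 133.2]
tool_rot: [[-1.0, -0.0, -0.0], [-0.0, 1.0, -0.0], [0.0, -0.0, -1.0]]
ft_force: [-0.4, -1.1, 0.3]
gripper_width: 1.002
grip_force: 0.0
t 2.7 pos [597.  287.7 133.2] yaw 90.01
shift now axes [-0.167 -0.09   2.006] in final axes [-0.166 -0.09   2.006] turn [-0.001 -0.003  0.001]
F [-0.4 -1.1  0.3] w 87.2 grip 0.0 q [ 0.28  0.77  1.45  0.    0.92 -1.29]
```

View pics/c2.png

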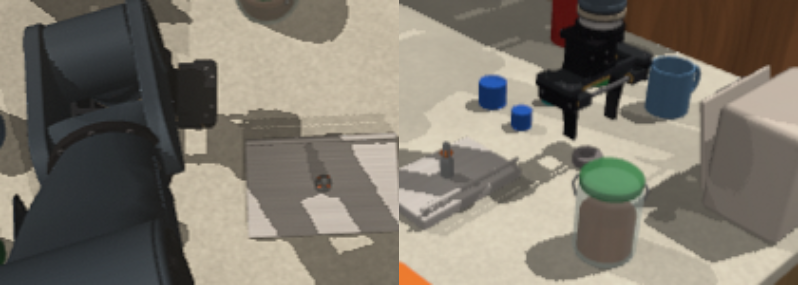

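The scene crop shows the open fingers above the spacer, which sits between them behind the jar lid at crop (587,153). I'll go down and grasp.

```bash
python3 -m pendant '-0.17 -0.09 0.5 0 0 0 1;0 0 0.5 0 0 0 1;0 0 0.5 0 0 0 1;0 0 0.5 0 0 0 1;0 0 0 0 0 0 1;0 0 0 0 0 0 1;0 0 0 0 0 0 0.2;0 0 0 0 0 0 0.2';python3 -m pendant '0 0 0 0 0 0 0.2;0 0 0 0 0 0 0.2;0 0 0 0 0 0 0.2;0 0 0 0 0 0 0.2';python3 go.py 602 285 73 90
```

```text
clock: 3.6
position: [602.0, 285.0, 73.1]
tool_rot: [[-1.0, -0.0, -0.0], [-0.0, 1.0, -0.0], [0.0, -0.0, -1.0]]
ft_force: [0.2, 0.6, -0.4]
gripper_width: 0.895
grip_force: 0.0
clock: 4.0
position: [602.1, 284.9, 73.4]
tool_rot: [[-1.0, -0.0, 0.0], [-0.0, 1.0, -0.0], [-0.0, -0.0, -1.0]]
ft_force: [-1.1, -0.2, 0.8]
gripper_width: 0.568
grip_force: 30.0
t 4.0 pos [602.1 284.9  73.4] yaw 90.01
shift now axes [0.005 0.003 0.013] in final axes [0.005 0.003 0.013] turn [-0.     0.001  0.001]
F [-1.1 -0.2  0.8] w 49.4 grip 30.0 q [ 0.27  0.86  1.45 -0.    0.83 -1.3 ]
```

```bash
python3 -m pendant '0 0 -1 0 0 0 0.2;0 0 -1 0 0 0 0.2;0 0 -1 0 0 0 0.2;0 0 -0.8 0 0 0 0.2;0.5 -0.9 0 0 0 0 0.2;0.5 -0.9 0 0 0 0 0.2;0.5 -0.9 0 0 0 0 0.2;0.5 -0.9 0 0 0 0 0.2';python3 -m pendant '0.5 -0.9 0 0 0 0 0.2;0.5 -0.9 0 0 0 0 0.2;0.47 -0.9 0 0 0 0 0.2;0 -0.9 0 0 0 0 0.2;0 0 0 0 0 0 0.2;0 0 0 0 0 0 0.2;0 0 0 0 0 0 0.2';python3 go.py 498 69 180 90;  python3 - <<'E'
from h import *
S=cap('scene','s3.png');b=np.asarray(S['color'])[150:240,195:315]
cv2.imwrite('pics/c3.png',cv2.resize(b,None,fx=6,fy=6,interpolation=cv2.INTER_NEAREST)[...,::-1])
E
```

```text
clock: 4.8
position: [541.4, 176.1, 187.4]
tool_rot: [[-1.0, -0.001, 0.0], [-0.001, 1.0, -0.0], [-0.0, -0.0, -1.0]]
ft_force: [-1.0, 0.1, 0.0]
gripper_width: 0.568
grip_force: 30.0
clock: 5.5
position: [498.3, 69.5, 187.4]
tool_rot: [[-1.0, -0.0, 0.0], [-0.0, 1.0, 0.0], [-0.0, 0.0, -1.0]]
ft_force: [-0.5, -0.7, -0.5]
gripper_width: 0.568
grip_force: 30.0
t 5.5 pos [498.3  69.5 187.4] yaw 90.03
shift now axes [ 0.009 -0.018  0.245] in final axes [ 0.009 -0.018  0.245] turn [0.002 0.003 0.003]
F [-0.5 -0.7 -0.5] w 49.4 grip 30.0 q [-0.08  0.53  1.83  0.    0.78 -1.66]
```

View pics/c3.png

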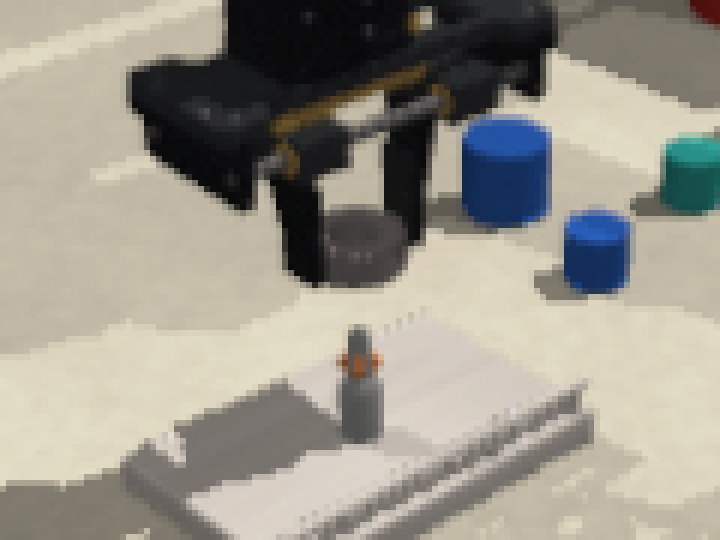

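The scene crop shows the spacer held level above the post. Its right edge is at crop x=407, with rows from 205 to 283. The post spans x=342 to 383, with its tip at row 325 and base at row 443. The two look laterally aligned.

```bash
cat >> h.py <<'E'
def ext(c,x,y,parts):
    "image extents (umin,vmin,umax,vmax) of stacked discs (r,z)"
    a=np.linspace(0,6.283,80); P=np.vstack([np.c_[x+r*np.cos(a),y+r*np.sin(a),np.full(80,z)] for r,z in parts])
    p=proj(c,P)+0.5; return np.r_[p.min(0),p.max(0)].round(2)
E
python3 - <<'E'
from h import *
c=cap('scene')
print('spacer pred',ext(c,498.3,69.5,[(25,114),(25,132)]),'obs 184.2top 262.8right 197.2bot')
print('post cyl pred',ext(c,498,69,[(11,20),(11,47)]),'obs L252 R258.8 bot223.8')
print('stud pred',ext(c,498,69,[(5,80)]),'obs top 204.2 L253 R257')
print('per +10mm x,y', ext(c,508,69,[(11,20),(11,47)]),ext(c,498,79,[(11,20),(11,47)]))
p=proj(cap('top'),[[498,69,80],[498,69,20]]);print(p)
E
```

```text
spacer pred [245.31 183.72 263.2  198.16] obs 184.2top 262.8right 197.2bot
post cyl pred [251.1  211.12 258.8  222.84] obs L252 R258.8 bot223.8
stud pred [252.8  202.77 256.27 204.62] obs top 204.2 L253 R257
per +10mm x,y [253.2  212.54 260.91 224.32] [253.79 209.92 261.41 221.57]
[[300.26377777 235.82131564]
 [299.56718279 237.92429015]]
```

```bash
python3 -m pendant '-0.11 -0.06 0.4 0 0 0 0.2;0 0 0.5 0 0 0 0.2;0 0 0.5 0 0 0 0.2;0 0 0.5 0 0 0 0.2;0 0 0 0 0 0 0.2';python3 -m pendant '0 0 0.1 0 0 0 0.2;0 0 0.1 0 0 0 0.2;0 0 0 0 0 0 0.2';python3 -m pendant '0 0 0.1 0 0 0 0.2;0 0 0 0 0 0 0.2'
```

```text
clock: 6.15
position: [500.2, 67.5, 127.9]
tool_rot: [[-1.0, -0.001, -0.005], [-0.001, 1.0, 0.0], [0.005, 0.0, -1.0]]
ft_force: [-0.9, -0.4, -0.4]
gripper_width: 0.564
grip_force: 30.0
clock: 6.45
position: [501.5, 67.2, 124.3]
tool_rot: [[-1.0, -0.0, 0.0], [-0.0, 1.0, -0.0], [-0.0, -0.0, -1.0]]
ft_force: [0.9, -0.1, -0.4]
gripper_width: 0.568
grip_force: 30.0
clock: 6.65
position: [501.4, 67.1, 121.3]
tool_rot: [[-1.0, -0.0, 0.0], [-0.0, 1.0, -0.0], [-0.0, -0.0, -1.0]]
ft_force: [-0.2, 0.2, -0.4]
gripper_width: 0.566
grip_force: 30.0
```

```bash
python3 -m pendant '0 0 0.1 0 0 0 0.2;0 0 0 0 0 0 0.2';python3 -m pendant '0 0 0.15 0 0 0 0.2;0 0 0 0 0 0 0.2'
```

```text
clock: 6.85
position: [501.2, 67.1, 118.1]
tool_rot: [[-1.0, -0.0, -0.0], [-0.0, 1.0, 0.0], [0.0, 0.0, -1.0]]
ft_force: [-0.3, 0.4, -0.4]
gripper_width: 0.569
grip_force: 30.0
clock: 7.05
position: [501.1, 67.1, 113.3]
tool_rot: [[-1.0, -0.0, -0.001], [-0.0, 1.0, 0.0], [0.001, 0.0, -1.0]]
ft_force: [-0.6, 0.8, 0.1]
gripper_width: 0.569
grip_force: 30.0
```

```bash
python3 -m pendant '0 0 0.2 0 0 0 0.2;0 0 0.2 0 0 0 0.2;0 0 0.2 0 0 0 0.2;0 0 0 0 0 0 0.2';python3 -m pendant '0 0 0.05 0 0 0 0.2;0 0 0 0 0 0 0.2'
```

```text
clock: 7.45
position: [500.8, 67.1, 94.7]
tool_rot: [[-1.0, -0.0, -0.002], [-0.0, 1.0, 0.0], [0.002, 0.0, -1.0]]
ft_force: [-0.8, -0.1, -0.3]
gripper_width: 0.564
grip_force: 30.0
clock: 7.65
position: [501.3, 67.1, 94.1]
tool_rot: [[-1.0, -0.0, -0.0], [-0.0, 1.0, 0.0], [0.0, 0.0, -1.0]]
ft_force: [-0.5, 0.3, -0.7]
gripper_width: 0.565
grip_force: 30.0
```

```bash
python3 -m pendant '0 0 0.05 0 0 0 0.2;0 0 0 0 0 0 0.2';python3 -m pendant '0 0 0 0 0 0 1;0 0 0 0 0 0 1;0 0 0 0 0 0 1;0 0 0 0 0 0 1'
```

```text
clock: 7.85
position: [501.5, 67.1, 93.3]
tool_rot: [[-1.0, -0.0, 0.001], [-0.0, 1.0, -0.0], [-0.001, -0.0, -1.0]]
ft_force: [-0.3, -0.5, 3.5]
gripper_width: 0.566
grip_force: 30.0
clock: 8.25
position: [501.3, 67.1, 92.6]
tool_rot: [[-1.0, -0.0, -0.0], [-0.0, 1.0, 0.0], [0.0, 0.0, -1.0]]
ft_force: [-0.6, 0.3, -0.2]
gripper_width: 0.846
grip_force: 0.0
```

```bash
python3 -m pendant '0 0 -0.5 0 0 0 1;0 0 -0.8 0 0 0 1;0 0 -1 0 0 0 1;0 0 -1 0 0 0 1;0 0 -0.5 0 0 0.9 1;0 0 0 0 0 1 1;0 0 0 0 0 1 1;0 0 0 0 0 1 1' | head -2;python3 -m pendant '0 0 0 0 0 1 1;0 0 0 0 0 1 1;0 0 0 0 0 1 1;0 0 0 0 0 1 1;0 0 0 0 0 1 1;0 0 0 0 0 1 1;0 0 0 0 0 1 1;0 0 0 0 0 1 1' |head -2;python3 -m pendant '0 0 0 0 0 1 1;0 0 0 0 0 1 1;0 0 0 0 0 1 1;0 0 0 0 0 1 1;0 0 0 0 0 1 1;0 0 0 0 0 1 1;0 0 0 0 0 0.94 1;0 0 0 0 0 0 1';python3 go.py 424 -289 190 -60.7
python3 - <<'E'
from h import *
S=cap('scene','s4.png')
T=cap('top')
p,hl,m=blob(T,(444,267),'orange');ys,xs=np.nonzero(m)
(cx,cy)=p
h=(xs-cx)**2+(ys-cy)**2<11**2
print(p,onz(T,p,8),onz(T,[xs[h].mean(),ys[h].mean()],8))
b=np.asarray(S['color'])[130:240,180:320]
cv2.imwrite('pics/c4.png',cv2.resize(b,None,fx=5,fy=5,interpolation=cv2.INTER_NEAREST)[...,::-1])
E
```

```text
clock: 9.05
position: [501.2, 67.2, 207.0]
clock: 9.85
position: [501.1, 67.1, 206.6]
clock: 10.65
position: [501.2, 67.1, 206.6]
tool_rot: [[0.872, 0.489, -0.0], [0.489, -0.872, 0.0], [-0.0, -0.0, -1.0]]
ft_force: [0.3, -0.3, -0.7]
gripper_width: 1.003
grip_force: 0.0
t 10.65 pos [501.2  67.1 206.6] yaw -60.7
shift now axes [-8.052  9.094  0.554] in final axes [-8.052  9.094  0.553] turn [-0.002  0.003 -0.   ]
F [ 0.3 -0.3 -0.7] w 87.3 grip 0.0 q [-0.09  0.5   1.81 -0.    0.83  0.97]
[443.30457516 266.62091503] [[ 424.30469827 -288.27473944    8.        ]] [[ 424.10408097 -287.72479492    8.        ]]
```

View pics/c4.png

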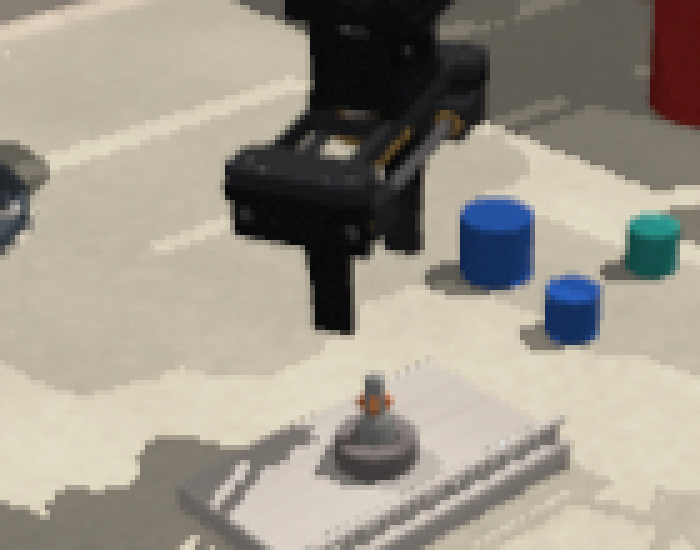

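The spacer is seated flat on the deck around the post. Next is the hook ring.

```bash
python3 -m pendant '-0.8 0.9 0 0 0 0 1;-0.8 0.9 0 0 0 0 1;-0.8 0.9 0 0 0 0 1;-0.8 0.9 0 0 0 0 1;-0.8 0.9 0 0 0 0 1;-0.8 0.9 0 0 0 0 1;-0.8 0.9 0.3 0 0 0 1;-0.8 0.9 0.5 0 0 0 1' |head -2;python3 -m pendant '-0.8 0.9 0.5 0 0 0 1;-0.8 0.9 0.8 0 0 0 1;0 0 0.8 0 0 0 1;0 0 0 0 0 0 1;0 0 0 0 0 0 1'; python3 go.py 424 -288.5 73 -60.7;  python3 - <<'E'
from h import *
S=cap('scene','s5.png');b=np.asarray(S['color'])[190:300,70:210]
cv2.imwrite('pics/c5.png',cv2.resize(b,None,fx=5,fy=5,interpolation=cv2.INTER_NEAREST)[...,::-1])
E
```

```text
clock: 11.55
position: [439.7, -217.0, 183.3]
clock: 12.05
position: [423.7, -285.1, 119.6]
tool_rot: [[0.872, 0.49, -0.001], [0.49, -0.872, 0.002], [-0.0, -0.002, -1.0]]
ft_force: [-0.5, 0.5, 0.1]
gripper_width: 0.997
grip_force: 0.0
t 12.05 pos [ 423.7 -285.1  119.6] yaw -60.64
shift now axes [-0.045  0.106  1.552] in final axes [-0.046  0.103  1.552] turn [-0.015  0.003  0.007]
F [-0.5  0.5  0.1] w 86.8 grip 0.0 q [-0.81  0.66  1.85  0.    0.63  0.25]
```

View pics/c5.png

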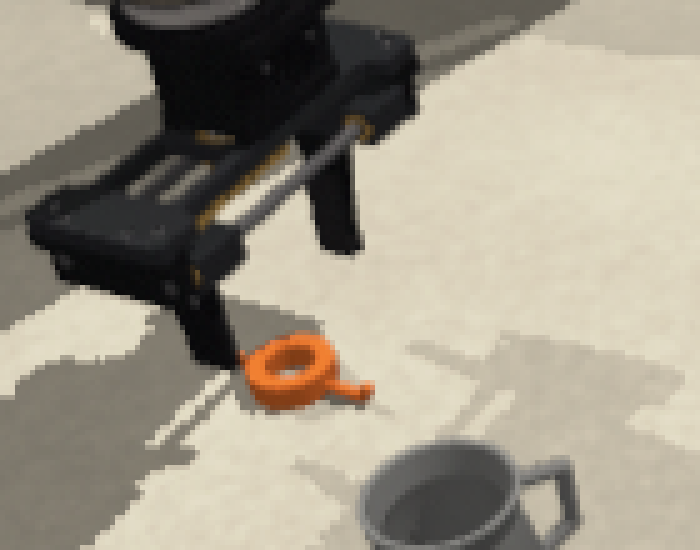

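The ring at crop (292,370) lies between the open fingers, with its arms square to the closing line. I'll go down and grip.

```bash
python3 -m pendant '-0.05 0.1 0.5 0 0 0 1;0 0 0.5 0 0 0 1;0 0 0.55 0 0 0 1;0 0 0 0 0 0 1;0 0 0 0 0 0 0.2;0 0 0 0 0 0 0.2;0 0 0 0 0 0 0.2;0 0 0 0 0 0 0.2';python3 -m pendant '0 0 0 0 0 0 0.2;0 0 0 0 0 0 0.2;0 0 -0.5 0 0 0 0.2;0 0 -1 0 0 0 0.2;0 0 -1 0 0 0 0.2;0 0 -1 0 0 0 0.2;0 0 -0.5 0 0 0 0.2;0 0 0 0 0 0 0.2';python3 go.py 501.3 67.1 195 -90
```

```text
clock: 12.9
position: [424.5, -289.3, 74.0]
tool_rot: [[0.872, 0.489, 0.001], [0.489, -0.872, -0.001], [0.0, 0.001, -1.0]]
ft_force: [-0.4, -0.1, -0.0]
gripper_width: 0.722
grip_force: 0.0
clock: 13.7
position: [425.1, -289.9, 195.3]
tool_rot: [[0.872, 0.489, 0.004], [0.489, -0.872, -0.004], [0.001, 0.005, -1.0]]
ft_force: [0.0, -0.1, 0.1]
gripper_width: 0.494
grip_force: 30.0
t 13.7 pos [ 425.1 -289.9  195.3] yaw -60.71
shift now axes [ 8.038 -9.137 -0.024] in final axes [ 2.5400e+00 -1.1901e+01  1.1000e-02] turn [ 0.033 -0.018  3.661]
F [ 0.  -0.1  0.1] w 43.0 grip 30.0 q [-0.82  0.53  1.8   0.    0.81  0.24]
```

```bash
python3 -m pendant '0.8 -0.9 0 0 0 0 0.2;0.8 -0.9 0 0 0 0 0.2;0.8 -0.9 0 0 0 0 0.2;0.8 -0.9 0 0 0 0 0.2;0.8 -0.9 0 0 0 0 0.2;0.8 -0.9 0 0 0 0 0.2;0.8 -0.9 0 0 0 0 0.2;0.8 -0.9 0 0 0 0 0.2' |head -2;python3 -m pendant '0.8 -0.9 0 0 0 0 0.2;0.8 -0.9 0 0 0 0 0.2;0 -0.1 0 0 0 1 0.2;0 0 0 0 0 1 0.2;0 0 0 0 0 1 0.2;0 0 0 0 0 0.66 0.2;0 0 0 0 0 0 0.2;0 0 0 0 0 0 0.2'; python3 go.py 501.3 67.1 180 -90;  python3 - <<'E'
from h import *
S=cap('scene','s6.png');b=np.asarray(S['color'])[150:240,195:315]
cv2.imwrite('pics/c6.png',cv2.resize(b,None,fx=6,fy=6,interpolation=cv2.INTER_NEAREST)[...,::-1])
p,hl,m=blob(S,(255,195),'orange',18);print(p,hl.min(0),hl.max(0))
E
```

```text
clock: 14.5
position: [485.5, -5.2, 191.9]
clock: 15.3
position: [499.5, 66.4, 192.3]
tool_rot: [[1.0, 0.002, -0.002], [0.002, -1.0, 0.0], [-0.002, -0.0, -1.0]]
ft_force: [1.2, -0.6, 0.3]
gripper_width: 0.491
grip_force: 30.0
t 15.3 pos [499.5  66.4 192.3] yaw -89.88
shift now axes [ 0.06  -0.024  0.411] in final axes [ 0.059 -0.024  0.411] turn [-0.001  0.014  0.015]
F [ 1.2 -0.6  0.3] w 42.7 grip 30.0 q [-0.09  0.52  1.83 -0.    0.8   1.48]
[255.56554307 191.73782772] [249 186] [263 198]
```

View pics/c6.png

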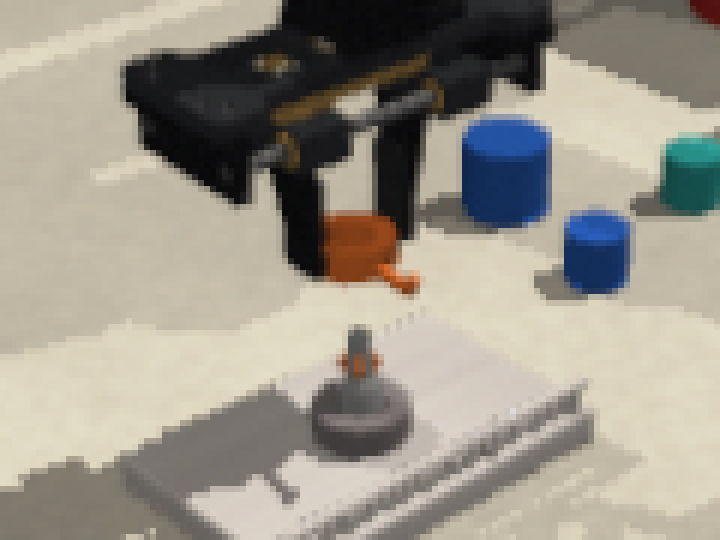

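The ring is held level with its right edge at crop x=400, against the seated spacer centred at x=362. With the 2 mm shift they line up, so I'll lower it.

```bash
python3 -m pendant '0.06 -0.02 0.4 0 0 0 0.2;0 0 0.5 0 0 0 0.2;0 0 0.5 0 0 0 0.2;0 0 0.5 0 0 0 0.2;0 0 0 0 0 0 0.2;0 0 0.2 0 0 0 0.2;0 0 0 0 0 0 0.2';python3 -m pendant '0 0 0.1 0 0 0 0.2;0 0 0.05 0 0 0 0.2;0 0 0 0 0 0 0.2';python3 -m pendant '0 0 0.1 0 0 0 0.2;0 0 0 0 0 0 0.2'
```

```text
clock: 16.05
position: [501.8, 67.0, 129.9]
tool_rot: [[1.0, 0.0, -0.0], [0.0, -1.0, 0.0], [-0.0, -0.0, -1.0]]
ft_force: [0.0, -0.2, -0.1]
gripper_width: 0.494
grip_force: 30.0
clock: 16.35
position: [501.9, 67.0, 125.9]
tool_rot: [[1.0, 0.0, 0.0], [0.0, -1.0, -0.0], [0.0, 0.0, -1.0]]
ft_force: [0.0, -0.6, 0.0]
gripper_width: 0.495
grip_force: 30.0
clock: 16.55
position: [501.7, 67.0, 122.6]
tool_rot: [[1.0, 0.0, -0.0], [0.0, -1.0, -0.0], [-0.0, 0.0, -1.0]]
ft_force: [-0.1, 0.1, -0.8]
gripper_width: 0.496
grip_force: 30.0
```

```bash
python3 -m pendant '0 0 0.1 0 0 0 0.2;0 0 0 0 0 0 0.2';python3 -m pendant '0 0 0.1 0 0 0 0.2;0 0 0.1 0 0 0 0.2;0 0 0 0 0 0 0.2'
```

```text
clock: 16.75
position: [501.6, 67.0, 119.4]
tool_rot: [[1.0, 0.0, -0.001], [0.0, -1.0, 0.0], [-0.001, -0.0, -1.0]]
ft_force: [-1.2, 0.0, 0.6]
gripper_width: 0.494
grip_force: 30.0
clock: 17.05
position: [501.8, 67.0, 113.5]
tool_rot: [[1.0, 0.0, -0.0], [0.0, -1.0, 0.0], [-0.0, -0.0, -1.0]]
ft_force: [-0.0, -0.7, 0.0]
gripper_width: 0.495
grip_force: 30.0
```

```bash
python3 -m pendant '0 0 0.04 0 0 0 0.2;0 0 0 0 0 0 0.2';python3 -m pendant '0 0 0.03 0 0 0 0.2;0 0 0 0 0 0 0.2'
```

```text
clock: 17.25
position: [501.8, 67.0, 113.3]
tool_rot: [[1.0, 0.0, 0.0], [0.0, -1.0, -0.0], [0.0, 0.0, -1.0]]
ft_force: [-1.7, -0.1, 7.3]
gripper_width: 0.496
grip_force: 30.0
clock: 17.45
position: [501.8, 67.0, 113.2]
tool_rot: [[1.0, 0.0, 0.001], [0.0, -1.0, -0.0], [0.001, 0.0, -1.0]]
ft_force: [-2.2, 0.5, 13.1]
gripper_width: 0.493
grip_force: 30.0
```

```bash
python3 -m pendant '0 0 0 0 0 0 1;0 0 0 0 0 0 1;0 0 0 0 0 0 1;0 0 0 0 0 0 1;0 0 -0.5 0 0 0 1;0 0 -1 0 0 0 1;0 0 -1 0 0 0 1;0 0 -0.8 0 0 0 1' |head -2; python3 -m pendant '-0.2 -0.9 0 0 0 0 1;-0.2 -0.9 0 0 0 0 1;-0.2 -0.9 0 0 0 0 1;-0.2 -0.9 0 0 0 0 1;-0.2 -0.9 0 0 0 0 1;-0.2 -0.9 0 0 0 0 1;-0.2 -0.9 0 0 0 0 1;-0.4 -0.8 0 0 0 0 1'|head -2;python3 go.py 447 282 76 -90;  python3 - <<'E'
from h import *
S=cap('scene','s7.png');b=np.asarray(S['color'])[150:240,195:315]
cv2.imwrite('pics/c7.png',cv2.resize(b,None,fx=6,fy=6,interpolation=cv2.INTER_NEAREST)[...,::-1])
c=S
print('ring pred',ext(c,501.5,67,[(22,38),(22,54)]),'spacer',ext(c,501.5,67,[(25,20),(25,38)]))
E
```

```text
clock: 18.25
position: [501.9, 67.0, 211.7]
clock: 19.05
position: [448.1, 281.3, 210.4]
t 19.05 pos [448.1 281.3 210.4] yaw -89.99
shift now axes [-0.039 -0.022  4.479] in final axes [-0.036 -0.023  4.479] turn [-0.002 -0.005  0.001]
F [ 0.2 -0.4 -0.1] w 87.2 grip 0.0 q [0.35 0.52 1.75 0.   0.87 1.92]
ring pred [247.43 207.85 262.62 220.73] spacer [246.62 211.78 263.72 226.38]
```

View pics/c7.png

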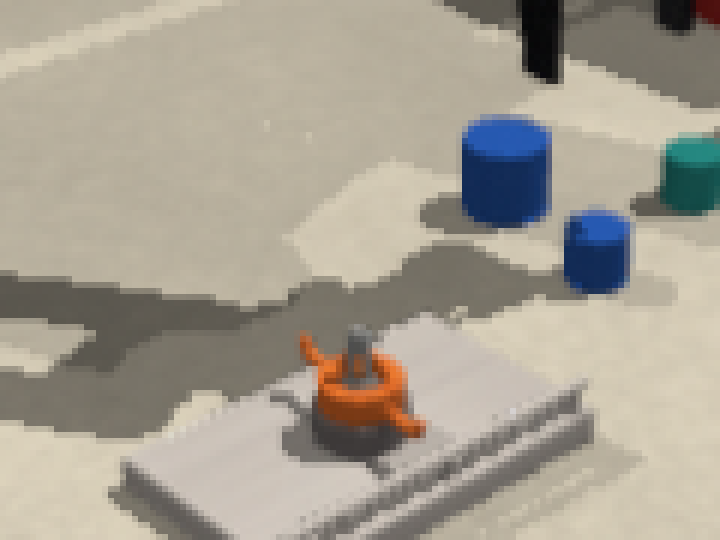

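The hook ring sits flat on the spacer around the stud. I'll check the cap's position in the same view, where it spans crop x=564 to 631 and rows 210 to 292.

Run:
```python
from h import *
c=cap('scene'); o=np.array([289,185,300.2,198.7])-.45
for x,y in((447,282),(457,282),(447,272)): print(x,y,ext(c,x,y,[(19,0),(19,34)])-o)
```

```text
447 282 [ 1.1  -0.25  1.45  0.44]
457 282 [3.09 0.85 3.53 1.62]
447 272 [-1.08  0.69 -0.7   1.45]
```

```bash
python3 -m pendant '-0.06 0 0.8 0 0 0 1;0 0 0.9 0 0 0 1;0 0 0.9 0 0 0 1;0 0 0.9 0 0 0 1;0 0 0.5 0 0 0 1;0 0 0.48 0 0 0 1;0 0 0 0 0 0 1;0 0 0 0 0 0 0.2';python3 -m pendant '0 0 0 0 0 0 0.2;0 0 0 0 0 0 0.2;0 0 0 0 0 0 0.2;0 0 0 0 0 0 0.2;0 0 0 0 0 0 0.2';python3 -m pendant '0 0 -0.5 0 0 0 0.2;0 0 -1 0 0 0 0.2;0 0 -1 0 0 0 0.2;0 0 -1 0 0 0 0.2;0 0 -0.2 0 0 0 0.2;0 0 0 0 0 0 0.2';python3 go.py 501.5 67 190 -90
```

```text
clock: 19.95
position: [446.2, 279.5, 76.1]
tool_rot: [[1.0, -0.0, -0.001], [-0.0, -1.0, -0.0], [-0.001, 0.0, -1.0]]
ft_force: [-0.2, 0.7, 0.7]
gripper_width: 0.96
grip_force: 0.0
clock: 20.45
position: [446.1, 280.1, 76.6]
tool_rot: [[1.0, 0.0, 0.001], [0.0, -1.0, 0.0], [0.001, -0.0, -1.0]]
ft_force: [0.2, 0.8, 1.1]
gripper_width: 0.542
grip_force: 0.0
clock: 21.05
position: [446.4, 280.2, 188.2]
tool_rot: [[1.0, 0.0, 0.002], [0.0, -1.0, 0.001], [0.002, -0.001, -1.0]]
ft_force: [0.3, -0.5, -0.3]
gripper_width: 0.427
grip_force: 30.0
t 21.05 pos [446.4 280.2 188.2] yaw -89.98
shift now axes [ 1.835  7.107 -0.06 ] in final axes [ 1.837  7.106 -0.058] turn [-0.006 -0.018  0.002]
F [ 0.3 -0.5 -0.3] w 37.2 grip 30.0 q [ 0.35  0.55  1.78 -0.    0.81  1.92]
```

```bash
python3 -m pendant '0.23 0.89 0 0 0 0 0.2;0.23 0.89 0 0 0 0 0.2;0.23 0.89 0 0 0 0 0.2;0.23 0.89 0 0 0 0 0.2;0.23 0.89 0 0 0 0 0.2;0.23 0.89 0 0 0 0 0.2;0.23 0.89 0 0 0 0 0.2;0.23 0.88 0 0 0 0 0.2'|head -2;python3 -m pendant '0 0 0 0 0 0 0.2;0 0 0 0 0 0 0.2;0 0 0 0 0 0 0.2';python3 go.py 501.5 67 180 -90;  python3 - <<'E'
from h import *
S=cap('scene','s8.png');b=np.asarray(S['color'])[150:240,195:315]
cv2.imwrite('pics/c8.png',cv2.resize(b,None,fx=6,fy=6,interpolation=cv2.INTER_NEAREST)[...,::-1])
c=S;x,y,z=readout.observe()['position']
for d in(75,85,95): print(d,'cap pred',ext(c,x,y,[(19,z-d),(19,z-d+34)]))
print('stud',ext(c,501.5,67,[(5,80)]))
E
```

```text
clock: 21.85
position: [500.3, 65.6, 185.4]
clock: 22.15
position: [500.2, 67.4, 186.3]
tool_rot: [[1.0, 0.001, -0.003], [0.001, -1.0, 0.001], [-0.003, -0.001, -1.0]]
ft_force: [-0.2, 0.1, -0.1]
gripper_width: 0.423
grip_force: 30.0
t 22.15 pos [500.2  67.4 186.3] yaw -89.96
shift now axes [0.045 0.015 0.21 ] in final axes [0.044 0.015 0.21 ] turn [-0.004  0.02   0.005]
F [-0.2  0.1 -0.1] w 36.8 grip 30.0 q [-0.09  0.53  1.83  0.    0.78  1.48]
75 cap pred [247.17 181.04 261.04 198.29]
85 cap pred [247.31 184.13 261.1  201.32]
95 cap pred [247.44 187.18 261.17 204.32]
stud [253.   203.5  256.48 205.36]
```

View pics/c8.png

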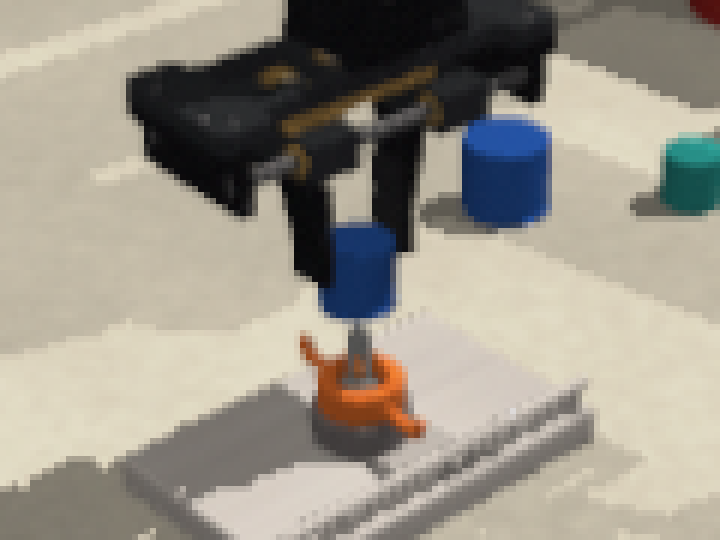

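The cap is held upright but gripped high. Its rim is at crop row 319, so about 91 mm below the TCP, and the stud is centred under it. I'll lower it with force checks.

```bash
python3 -m pendant '0.03 0.01 0.3 0 0 0 0.2;0 0 0.1 0 0 0 0.2;0 0 0 0 0 0 0.2';python3 -m pendant '0 0 0.1 0 0 0 0.2;0 0 0 0 0 0 0.2';python3 -m pendant '0 0 0.1 0 0 0 0.2;0 0 0 0 0 0 0.2'
```

```text
clock: 22.5
position: [501.5, 66.9, 174.4]
tool_rot: [[1.0, 0.001, -0.002], [0.001, -1.0, 0.0], [-0.002, -0.0, -1.0]]
ft_force: [-0.0, -0.3, 0.0]
gripper_width: 0.427
grip_force: 30.0
clock: 22.7
position: [501.9, 66.5, 172.0]
tool_rot: [[1.0, 0.0, -0.001], [0.0, -1.0, 0.0], [-0.001, -0.0, -1.0]]
ft_force: [-0.9, -0.3, 0.1]
gripper_width: 0.419
grip_force: 30.0
clock: 22.9
position: [502.0, 66.4, 169.0]
tool_rot: [[1.0, 0.0, -0.0], [0.0, -1.0, 0.0], [-0.0, -0.0, -1.0]]
ft_force: [0.6, -0.1, 0.0]
gripper_width: 0.423
grip_force: 30.0
```

```bash
python3 -m pendant '0 0 0.1 0 0 0 0.2;0 0 0 0 0 0 0.2';python3 -m pendant '0 0 0.1 0 0 0 0.2;0 0 0 0 0 0 0.2';python3 -m pendant '0 0 0.06 0 0 0 0.2;0 0 0 0 0 0 0.2'
```

```text
clock: 23.1
position: [501.9, 66.4, 166.0]
tool_rot: [[1.0, 0.0, -0.001], [0.0, -1.0, 0.0], [-0.001, -0.0, -1.0]]
ft_force: [0.4, 0.4, -0.8]
gripper_width: 0.427
grip_force: 30.0
clock: 23.3
position: [501.9, 66.4, 162.9]
tool_rot: [[1.0, 0.0, -0.001], [0.0, -1.0, 0.0], [-0.001, -0.0, -1.0]]
ft_force: [0.1, 0.5, -0.4]
gripper_width: 0.422
grip_force: 30.0
clock: 23.5
position: [502.0, 66.4, 161.3]
tool_rot: [[1.0, 0.0, -0.0], [0.0, -1.0, 0.0], [-0.0, -0.0, -1.0]]
ft_force: [0.2, -0.3, -1.3]
gripper_width: 0.424
grip_force: 30.0
```

```bash
for i in 1; do python3 -m pendant '0 0 0.06 0 0 0 0.2;0 0 0 0 0 0 0.2'; done|sed -n '1,2p;4p';python3 -m pendant '0 0 0.06 0 0 0 0.2;0 0 0 0 0 0 0.2'|sed -n '1,2p;4p';python3 -m pendant '0 0 0.06 0 0 0 0.2;0 0 0 0 0 0 0.2'|sed -n '1,2p;4p';python3 -m pendant '0 0 0.06 0 0 0 0.2;0 0 0 0 0 0 0.2'|sed -n '1,2p;4p'
```

```text
clock: 23.7
position: [502.0, 66.4, 159.5]
ft_force: [-0.9, -0.4, 0.0]
clock: 23.9
position: [501.8, 66.5, 157.6]
ft_force: [-1.2, 1.0, 0.2]
clock: 24.1
position: [501.5, 66.5, 155.8]
ft_force: [-1.3, 1.0, -0.1]
clock: 24.3
position: [501.9, 66.5, 154.2]
ft_force: [-1.0, 1.1, 2.7]
```

```bash
python3 -m pendant '0 0 0.06 0 0 0 0.2;0 0 0 0 0 0 0.2'|sed -n '1,2p;4p';python3 -m pendant '0 0 0.06 0 0 0 0.2;0 0 0 0 0 0 0.2'|sed -n '1,2p;4p';python3 -m pendant '0 0 0.06 0 0 0 0.2;0 0 0 0 0 0 0.2'|sed -n '1,2p;4p';python3 -m pendant '0 0 0.06 0 0 0 0.2;0 0 0 0 0 0 0.2'|sed -n '1,2p;4p'
```

```text
clock: 24.5
position: [502.5, 66.4, 153.1]
ft_force: [-0.8, 1.1, 5.2]
clock: 24.7
position: [501.6, 66.5, 150.2]
ft_force: [-1.6, 1.5, -2.1]
clock: 24.9
position: [501.5, 66.5, 147.9]
ft_force: [-0.4, 1.1, -7.3]
clock: 25.1
position: [501.7, 66.4, 146.5]
ft_force: [-2.5, 0.8, -3.6]
```

```bash
python3 -m pendant '0 0 0.05 0 0 0 0.2;0 0 0 0 0 0 0.2'|sed -n '1,2p;4p';python3 -m pendant '0 0 0.05 0 0 0 0.2;0 0 0 0 0 0 0.2'|sed -n '1,2p;4p'
```

```text
clock: 25.3
position: [502.2, 66.4, 145.5]
ft_force: [-1.8, 0.7, -2.2]
clock: 25.5
position: [502.2, 66.4, 145.3]
ft_force: [-3.7, 1.0, 7.7]
```

```bash
python3 -m pendant '0 0 0.03 0 0 0 0.2;0 0 0 0 0 0 0.2'|sed -n '1,2p;4p'
```

```text
clock: 25.7
position: [502.2, 66.4, 145.2]
ft_force: [-4.6, 0.4, 14.6]
```

```bash
python3 -m pendant '0 0 0 0 0 0 0.2;0 0 0 0 0 0 0.2;0 0 0 0 0 0 0.2;0 0 0 0 0 0 0.2';python3 - <<'E'
from h import *
S=cap('scene','s9.png');b=np.asarray(S['color'])[150:240,195:315]
cv2.imwrite('pics/c9.png',cv2.resize(b,None,fx=6,fy=6,interpolation=cv2.INTER_NEAREST)[...,::-1])
E
```

```text
clock: 26.1
position: [502.1, 66.4, 145.2]
tool_rot: [[1.0, 0.0, 0.001], [0.0, -1.0, -0.0], [0.001, 0.0, -1.0]]
ft_force: [-4.6, 0.5, 14.3]
gripper_width: 0.425
grip_force: 30.0
```

View pics/c9.png

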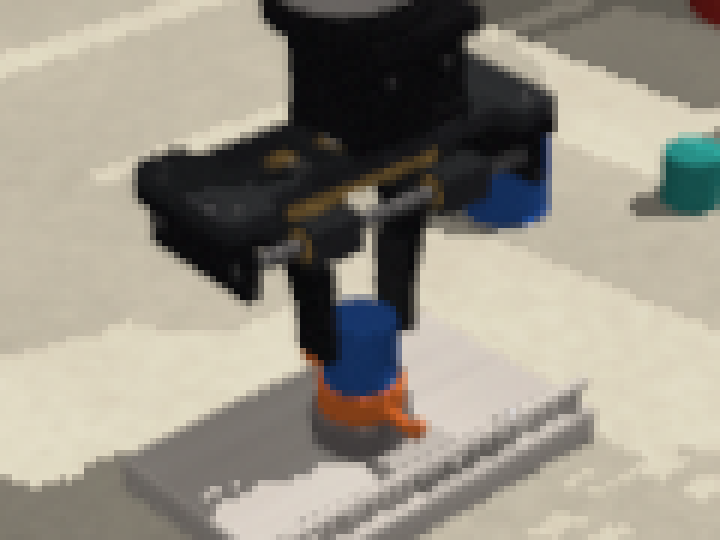

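The cap's rim sits flush on the hook ring (crop row about 395), upright, with a steady 14 N push and the grip held.

```bash
python3 -c "
from station import bot
print(bot.hand_in())"
```

```text
the job is handed in; nothing more can be done
None
```

The job is handed in: the spacer and hook ring are seated flat on the post, the cap clicked down flush on the ring, and the gripper is still holding and pressing it with about 14 N. The clock stood at about 26 s of the 72 s allowed; the hand-in gave no verdict.

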